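# Stack the spacers on the brush hanger's spindle

## Robot

A 7-joint arm with a two-finger parallel gripper is mounted at the origin on the work surface. World frame = base frame: x ahead of the robot, y to its left, z up, the work surface at z = 0. Lengths are in m, angles in rad, forces in N, time in s.
With the tool pointing down it reaches from about 0.4 to 0.85 m from the base axis. Payload 10.4 kg.
Tool frame: the origin (TCP) lies midway between the tips of the shut fingers; the grasp point (between the pads) lies 19 mm behind it; z points along the fingers, y is the line along which they close (so a half turn about z gives the same grasp; the last joint's range is limited). The gripper opens to 85 mm and grips with 20 to 120 N. Pads are 22 mm wide; open, the fingers measure 114 mm over their backs; the gripper's body (76 mm by 85 mm) begins 54 mm behind the grasp point. The pads swing forward as they close: fully open they stand 13 mm farther back than shut.
Start: joints at [-1.36, 0.332, -0.065, 1.46, 0.022, 1.35, -0.088], TCP at [0.145, 0.608, 0.231] pointing down, gripper open.
Joint ranges: [-2.6, 2.6], [-0.5, 2.12], [-1.47, 1.34], [0.16, 2.42], [-1.27, 4.41], [0.06, 2.06], [-2.6, 2.6]. Speed limits (rad/s): [2.22, 2.22, 2.79, 2.79, 3.14, 3.14, 3.14].

## Interface

Orientations are given as a unit quaternion [x, y, z, w].
In Python, from workcell import get_obs, camera, camera_params, hand_in gives the robot as it stands.
- The arm moves only by the tool carry_out, never from a script. Its argument "commands" is a list that holds one entry, the list of rows, each a list of 6 numbers: the shift along the tool's x, y, z in units of 40 mm (1.0 is 40 mm), then the turn, a rotation vector about the tool's x, y, z in units of 6 degrees (1.0 is 6 degrees). In form: [[[x, y, z, ax, ay, az], ...]]. A call has 1 to 20 rows; each row shifts and turns the commanded pose from where the row before left it, along the tool's axes as they then stand; what a row does not reach is not made up. A row lasts 1/12 s, in which the tool goes at most 41.7 mm and 7.16 degrees, less where a joint would pass 70% of its speed; a pose out of reach is approached as far as the arm can. A call is refused whole if a number of a shift passes 1 or a number of a turn 1, either way. A call with a gripper value outside its range is refused whole. "hand" is the closure, from -1 (fully open) to 1 (shut), set as the call begins (left out, the last holds). The fingers move at their own pace and stop on an object; "force" is the grip in N (left out, the last holds). Time passes only in rows, so rows that do not move let the fingers close. It gives the time, the measured TCP pose, the force, the opening and the grip force at its end, in the units of the state.
- get_obs(): the state, without advancing time (a new reading comes with each control period).
- camera(name): name is "side" or "top"; returns the picture (420x560x3 uint8, red, green, blue); there is no depth.
- camera_params(name): a dict with "mtx" (3x3 intrinsics, pixels), "R" (3x3) and "t" (3): a world point X has camera coordinates R X + t. Camera axes: x right, y down, z forward; pixel columns grow to the right and rows downward; lengths in m; the calibration is good to about 2 mm. A picture is of the moment at which its call begins. camera_params takes no time and is no camera call.
- hand_in(): hands the job in; it is judged then, once.
The state is a dict: "clock": time; "joint_pos": joint angles; "joint_velocities": joint speeds; "tau": joint torques, N m; "position": TCP position; "ee_rot": TCP orientation; "ft_force": force on the tool from outside, world axes, zero at the start; "torque": the same for the moment, N m; "grip_width": opening from 0.0 (shut) to 1.0 (fully open); "grasp_force": force on a finger pad.
Only numpy, scipy, OpenCV 4.12 (cv2) and the standard library are available. Lean on these libraries where they do the work, as an engineer would, in place of code of your own. Each camera call takes 0.05 s, during which the arm holds its last target. There are 200 camera calls.

## Task

Thread the three aluminium spacers onto the brush hanger's off-centre spindle, largest first, then the middle one, smallest on top, and press them down so that the stiff seat collar and the whole stack are fully home on the foot. Feel your way on gently, without forcing anything against the spindle, let go, and leave everything else on the table where it is.

Things in the scene. Friction and masses are not known exactly. Their poses are not given: they have to be found in the camera images.
- base: Dark round cast foot of a rotary brush hanger, 100 mm diameter, fixed to the table, 14 mm high at the middle. Origin at the centre of its underside, on the table; z up. It carries a spindle and a seat collar. None of them may be pushed or wedged with more than 40 N in all. With everything home on it the spacers' middles are 27.5, 42.5 and 57.5 mm above the table.
- foot_top (a point): Centre of the foot's top face, 14 mm above the table. The upright steel spindle (12 mm diameter, top 78 mm above the table, last 2 mm chamfered to 10 mm) is NOT here: it is on a locked eccentric adjuster, its axis 5 mm to one side of this point, in a direction that differs each time, that no pose or yaw tells, and that must be seen or felt. It does not move in use.
- seat (a joint): Dark seat collar round the spindle, 26 mm diameter, 6 mm thick, on which the spacers stack. Value: its height above the foot in m; 0 = home, hard on the foot, its top 20 mm above the table. It starts 6 to 10 mm up, takes about 8 N downward to slide, and stays where it is left.
- spacer_large: Plain aluminium ring spacer, the largest of three: outside diameter 52 mm, bore 16 mm, 15 mm high, both faces alike, about 80 g. Origin at the middle of the ring (half height, on its axis); z is the ring's axis. Starts lying flat on the table.
- spacer_medium: Plain aluminium ring spacer, the middle one of three: outside diameter 42 mm, bore 16 mm, 15 mm high, both faces alike, about 50 g. Origin at the middle of the ring (half height, on its axis); z is the ring's axis. Starts lying flat on the table.
- spacer_small: Plain aluminium ring spacer, the smallest of three: outside diameter 32 mm, bore 16 mm, 15 mm high, both faces alike, about 28 g. Origin at the middle of the ring (half height, on its axis); z is the ring's axis. Starts lying flat on the table.
- paperweight: Bystander: dark wooden bar 160 x 30 x 20 mm lying on the table; origin at the centre of its underside, long axis x.
- inkstone: Bystander: dark open tray-like ink stone 110 x 90 x 22 mm; origin at the centre of its underside.
- seal: Bystander: upright pale stone seal 26 x 26 x 47 mm; origin at the centre of its underside.
- cup: Bystander: white water cup, 68 mm diameter, 60 mm high; origin at the centre of its underside.
- ink_bottle: Bystander: black ink bottle, 56 mm diameter, 100 mm high; origin at the centre of its underside.
- phone: Bystander: tan phone 72 x 147 x 9 mm lying flat; origin at the centre of its underside, long axis y.
Things that resemble listed ones, but are neither listed nor needed, are in the scene too. Of the things shaped like the base, the dark steel one is meant.

How it is judged:
By the outcome, as a careful person would: the job done as asked, in the order asked, and still so for the second after the job is handed in, with the robot touching nothing.
It also fails if it takes over 72 s, if anything falls off the work surface, if the arm or the gripper's body presses on something with over 40 N, if the wrist force passes 120 N, or if a joint passes its speed limit or range.

## Working session

There is one attempt and no reset: what is moved stays moved. The work goes in short steps, Python scripts to look and compute and a tool call to move; the robot and the scene stay as the last step left them, time stands still between calls to the robot, and variables do not carry over. Pictures are saved under pics/ and viewed, at most 10 in all, crops included, and the job is handed in when it is done.

Besides the shell and the picture viewer there is one more tool, called after "Request:" by a JSON object that holds its "api" and its "payload", one argument or row to a line. carry_out: Moves the arm, as the interface text tells. Its arguments: {"type":"object","properties":{"commands":{"type":"array"},"hand":{"type":"number"},"force":{"type":"number"}},"required":["commands"]}

```bash
mkdir -p pics; ls; python3 - <<'E'
from workcell import *
import cv2
print(get_obs())
for n in("top","side"):
    im=camera(n);cv2.imwrite(f"pics/{n}0.png",im[:,:,::-1]);p=camera_params(n);print(n,p, -p["R"].T@p["t"])
E
```

```text
pics
{'clock': 0.0, 'joint_pos': array([-1.35960825,  0.33287356, -0.06469385,  1.46096716,  0.02156113,
        1.34989107, -0.08848055]), 'joint_velocities': array([-0.00355824, -0.00015823,  0.00039423,  0.00116401, -0.00044125,
       -0.00037174,  0.00024673]), 'tau': array([-9.56930890e-04, -6.25447512e+01,  4.85069887e-02, -3.91607094e+01,
        1.61978463e-02,  9.93654452e-03, -1.12711905e-05]), 'position': array([0.14469754, 0.60762301, 0.23050251]), 'ee_rot': array([ 1.16614757e-01,  9.93176961e-01, -7.19594186e-04, -6.84297522e-05]), 'ft_force': array([0.67638788, 0.89868179, 0.78758503]), 'torque': array([-0.04981008, -0.02392786,  0.02861675]), 'grasp_force': 0.0, 'grip_width': 1.003596420495528}
top {'mtx': array([[381.12335846,   0.        , 272.21697909],
       [  0.        , 381.12335846, 207.78162346],
       [  0.        ,   0.        ,   1.        ]]), 'R': array([[ 9.01780198e-05, -9.99999458e-01, -1.03769752e-03],
       [-9.98850732e-01, -4.03383365e-05, -4.79292528e-02],
       [ 4.79291849e-02,  1.04082709e-03, -9.98850194e-01]]), 't': array([1.89541490e-04, 5.66475864e-01, 9.90262961e-01])} [ 5.18362318e-01 -8.18300435e-04  1.01627531e+00]
side {'mtx': array([[414.98125347,   0.        , 280.38860217],
       [  0.        , 414.98125347, 210.42323225],
       [  0.        ,   0.        ,   1.        ]]), 'R': array([[ 0.83033254, -0.5572294 , -0.00657807],
       [-0.4120464 , -0.60596121, -0.68046218],
       [ 0.37518748,  0.56772036, -0.73275368]]), 't': array([-0.49606755,  0.25351978,  0.7818954 ])} [ 0.22300557 -0.56669821  0.74218419]
```

View pics/top0.png

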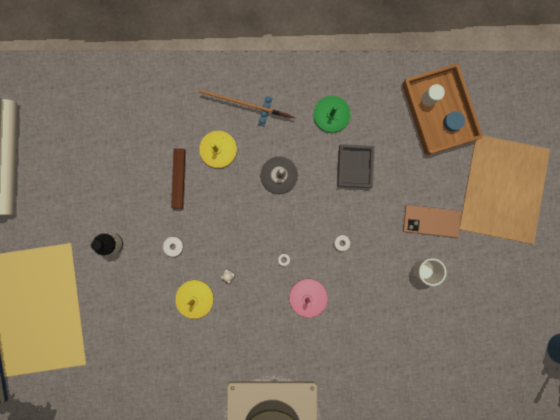

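View pics/side0.png

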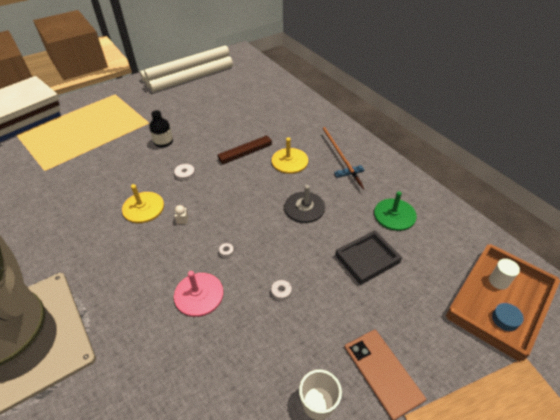

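The top view shows the dark foot near (279,175), with spacers at (173,247) large, (342,243) medium and (284,260) small. In the side view the foot is near (305,207). Next I'll measure these and make enlarged crops.

```bash
cat > h.py <<'E'
import numpy as np,cv2
from workcell import *
def cam(n):
    p=camera_params(n);return p["mtx"],p["R"],p["t"]
def ray(n,uv):
    K,R,t=cam(n);return -R.T@t,R.T@np.linalg.solve(K,[uv[0],uv[1],1.])
def onz(n,uv,z):
    c,d=ray(n,uv);return c+d*(z-c[2])/d[2]
def proj(n,X):
    K,R,t=cam(n);q=K@(R@np.asarray(X)+t);return q[:2]/q[2]
E
python3 - <<'E'
from h import *
T=cv2.imread("pics/top0.png");S=cv2.imread("pics/side0.png")
seeds={"L":((173,247),(184,172)),"M":((342,243),(281,289)),"S":((284,260),(226,250))}
for k,(a,b) in seeds.items():
    for n,im,(u,v) in(("top",T,a),("side",S,b)):
        g=im.min(2);w=16
        sub=g[v-w:v+w,u-w:u+w]; 
        m=(sub>120).astype(np.uint8)
        c=max(cv2.findContours(m,0,1)[0],key=cv2.contourArea)
        pts=c[:,0]+[u-w,v-w]
        P=np.array([onz(n,p,.015)[:2]*1000 for p in pts]).astype(np.float32)
        (cx,cy),r=cv2.minEnclosingCircle(P)
        print(k,n,round(cx,1),round(cy,1),"d",round(2*r,1), cv2.moments(c)["m00"])
# foot
g=T.max(2);m=(g[150:200,255:305]<62).astype(np.uint8)
m=cv2.morphologyEx(m,cv2.MORPH_OPEN,np.ones((3,3)))
c=max(cv2.findContours(m,0,1)[0],key=cv2.contourArea);e=cv2.fitEllipse(c);print("foot",e,onz("top",(e[0][0]+255,e[0][1]+150),.01))
m=(S.max(2)[185:230,275:335]<62).astype(np.uint8);m=cv2.morphologyEx(m,cv2.MORPH_OPEN,np.ones((3,3)))
c=max(cv2.findContours(m,0,1)[0],key=cv2.contourArea);e=cv2.fitEllipse(c);print("foot",e,onz("side",(e[0][0]+275,e[0][1]+185),.01))
a=cv2.resize(T[150:200,255:305],(400,400),interpolation=2);b=cv2.resize(S[177:227,280:330],(400,400),interpolation=2)
cv2.imwrite("pics/c1.png",cv2.convertScaleAbs(np.hstack([a,b]),alpha=1.8))
E
```

```text
L top 466.3 262.3 d 53.9 301.0
L side 463.0 265.6 d 68.9 233.0
M top 475.4 -182.8 d 42.7 188.0
M side 479.0 -179.0 d 53.3 315.5
S top 431.7 -30.0 d 33.4 109.5
S side 425.9 -21.5 d 57.7 161.5Traceback (most recent call last):
  File "<stdin>", line 17, in <module>
ValueError: max() iterable argument is empty
```

```bash
python3 - <<'E'
from h import *
T=cv2.imread("pics/top0.png");S=cv2.imread("pics/side0.png")
print(T[175,264],T[160,250],S[212,294],S[225,280])
a=cv2.resize(T[150:200,255:305],(400,400),interpolation=2);b=cv2.resize(S[177:227,280:330],(400,400),interpolation=2)
cv2.imwrite("pics/c1.png",cv2.convertScaleAbs(np.hstack([a,b]),alpha=1.8))
E
```

```text
[68 73 79] [107 116 125] [63 66 75] [119 128 140]
```

View pics/c1.png

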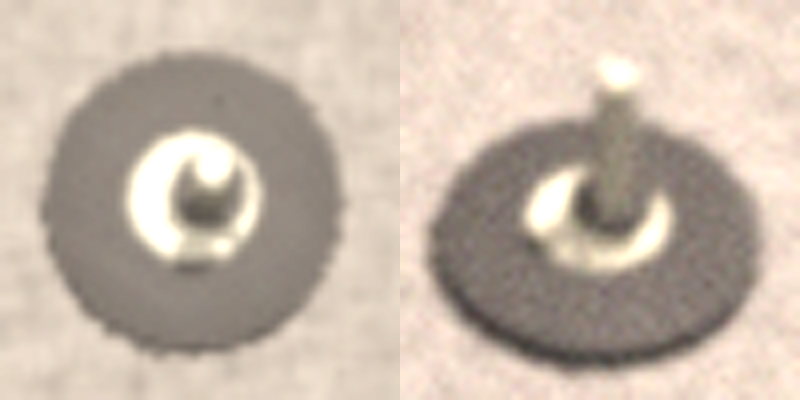

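The left crop (top view) shows the bright spindle tip at about (214,162), which is pixel (281.3,169.8). In the right crop (side view) the tip is at about (619,72), which is pixel (306.9,185.5). I'll triangulate the tip and fit the foot.

```bash
python3 - <<'E'
from h import *
T=cv2.imread("pics/top0.png");S=cv2.imread("pics/side0.png")
def cen(im,x0,x1,y0,y1,th):
    g=im[y0:y1,x0:x1].max(2).astype(float);w=np.clip(g-th,0,None);yy,xx=np.mgrid[y0:y1,x0:x1];return (w*xx).sum()/w.sum(),(w*yy).sum()/w.sum()
tt=cen(T,278,286,166,173,120)
ts=cen(S,303,312,182,189,120)
print(tt,ts,T[166:174,277:288].max(2),S[181:190,302:313].max(2),sep="\n")
for t in(tt,(281.3,169.8)): print("top@78",onz("top",t,.078)*1000)
for t in(ts,(306.9,185.5)): print("side@78",onz("side",t,.078)*1000)
c1,d1=ray("top",(281.3,169.8));c2,d2=ray("side",(306.9,185.5))
s=np.linalg.lstsq(np.c_[d1,-d2],c2-c1,rcond=None)[0];print("tri",c1+s[0]*d1,c2+s[1]*d2)
for n,im,b in(("top",T,(250,145,310,205)),("side",S,(272,180,338,235))):
    x0,y0,x1,y1=b;m=(cv2.GaussianBlur(im,(3,3),0).max(2)[y0:y1,x0:x1]<(98 if n=="top" else 100)).astype(np.uint8)
    c=max(cv2.findContours(m,0,1)[0],key=cv2.contourArea);c=cv2.convexHull(c)
    P=np.array([onz(n,p+[x0,y0],.012)[:2]*1000 for p in c[:,0]]).astype(np.float32)
    print(n,"foot",cv2.fitEllipse(P))
E
```

```text
(np.float64(280.74241181296145), np.float64(169.20098441345365))
(np.float64(307.04688644688645), np.float64(184.8908424908425))
[[111 126 124 114 107  94  87  84  84  83  83]
 [159 164 163 159 152 134 109  90  84  82  83]
 [173 172 171 168 161 158 148 117  90  84  83]
 [166 152 149 166 170 171 159 135 116  90  83]
 [148 120 138 168 175 174 160 130 135 115  87]
 [122  99 131 168 173 170 149 105 123 130  93]
 [100  86 107 142 156 145 116  89 112 134 105]
 [ 90  84  91 100 113 108  88  85 114 141 118]]
[[137 134 137 137 137 135 134 137 134 137 134]
 [140 136 137 136 134 138 138 139 136 138 136]
 [139 140 138 142 143 136 137 137 134 131 134]
 [135 135 140 151 155 153 150 137 138 129 130]
 [132 136 141 161 172 175 165 150 146 138 133]
 [131 131 134 154 173 179 173 157 143 136 134]
 [128 127 128 135 157 162 151 142 137 139 134]
 [131 132 113 111 118 124 119 125 132 132 137]
 [135 129 105  95  88  91 100 113 127 135 136]]
top@78 [659.04732857 -20.94669924  78.        ]
top@78 [657.55483043 -22.32605991  78.        ]
side@78 [659.07593115 -19.82585382  78.        ]
side@78 [657.58598924 -21.2771865   78.        ]
tri [ 0.65740584 -0.02230304  0.07900435] [ 0.65697458 -0.02204454  0.07893444]
top foot ((652.7550048828125, -16.491872787475586), (97.57408142089844, 100.15526580810547), 76.4543685913086)
side foot ((651.9376831054688, -21.240497589111328), (97.45076751708984, 113.20243072509766), 133.62986755371094)
```

Request:
{"api": "carry_out", "payload": {
  "commands": [
    [[0, 0, 0, 0, 0, -0.74], [0, 0, 0, 0, 0, -0.74], [0, 0, 0, 0, 0, -0.74], [-0.5, -0.54, 0, 0, 0, 0], [-0.5, -0.54, 0, 0, 0, 0], [-0.5, -0.54, 0, 0, 0, 0], [-0.5, -0.54, 0, 0, 0, 0], [-0.5, -0.54, 0, 0, 0, 0], [-0.5, -0.54, 0, 0, 0, 0], [-0.5, -0.54, 0, 0, 0, 0], [-0.5, -0.54, 0, 0, 0, 0], [-0.5, -0.54, 0, 0, 0, 0], [-0.5, -0.54, 0, 0, 0, 0], [-0.5, -0.54, 0, 0, 0, 0], [-0.5, -0.54, 0, 0, 0, 0], [-0.5, -0.54, 0, 0, 0, 0], [-0.5, -0.54, 0, 0, 0, 0], [-0.5, -0.54, 0, 0, 0, 0], [-0.5, -0.54, 0, 0, 0, 0]]
  ],
  "hand": -1,
  "force": 40
}}

```text
clock: 1.68
position: [0.465, 0.2607, 0.2311]
ee_rot: [0.001, 1.0, -0.0, -0.0]
ft_force: [0.2, 0.9, 0.6]
grip_width: 0.999
grasp_force: 0.0
```

```bash
cat >> h.py <<'E'
from scipy.spatial.transform import Rotation as Ro
def st(X=None):
    o=get_obs();R=Ro.from_quat(o["ee_rot"]).as_matrix()
    print("t",round(o["clock"],2),"p",np.round(o["position"]*1e3,1),"F",np.round(o["ft_force"],1),"M",np.round(o["torque"],2),"w",round(o["grip_width"]*85,1),"g",round(o["grasp_force"],1))
    print("yaw err deg",np.round(np.degrees(Ro.from_matrix(R.T@np.diag([-1.,1,-1])).as_rotvec()),2))
    if X is not None: print("units",np.round(R.T@(np.array(X)-o["position"])/.04,3))
E
python3 -c "
from h import *
st([.466,.2625,.1])"
```

```text
t 1.68 p [465.  260.7 231.1] F [0.2 0.9 0.6] M [-0.    0.01  0.04] w 84.9 g 0.0
yaw err deg [-0.01 -0.02 -0.07]
units [-0.027  0.047  3.277]
```

Request:
{"api": "carry_out", "payload": {
  "commands": [
    [[-0.03, 0.05, 0.8, 0, 0, 0], [0, 0, 0.8, 0, 0, 0], [0, 0, 0.8, 0, 0, 0], [0, 0, 0.8, 0, 0, 0], [0, 0, 0.8, 0, 0, 0], [0, 0, 0.8, 0, 0, 0], [0, 0, 0.5, 0, 0, 0], [0, 0, 0.4, 0, 0, 0], [0, 0, 0, 0, 0, 0], [0, 0, 0, 0, 0, 0]]
  ]
}}

```text
clock: 2.52
position: [0.465, 0.2636, 0.0029]
ee_rot: [0.001, 1.0, -0.001, -0.001]
ft_force: [-0.5, 0.4, 0.1]
grip_width: 0.998
grasp_force: 0.0
```

Request:
{"api": "carry_out", "payload": {
  "commands": [
    [[0, 0, 0, 0, 0, 0], [0, 0, 0, 0, 0, 0], [0, 0, 0, 0, 0, 0], [0, 0, 0, 0, 0, 0], [0, 0, 0, 0, 0, 0], [0, 0, 0, 0, 0, 0], [0, 0, 0, 0, 0, 0], [0, 0, 0, 0, 0, 0], [0, 0, 0, 0, 0, 0], [0, 0, 0, 0, 0, 0]]
  ],
  "hand": 1,
  "force": 40
}}

```text
clock: 3.35
position: [0.4663, 0.2645, 0.0048]
ee_rot: [0.001, 1.0, 0.001, 0.001]
ft_force: [-1.5, -1.5, 6.6]
grip_width: 0.576
grasp_force: 40.7
```

```bash
python3 -c "
from h import *
st([.6575,-.022,.17])"
```

```text
t 3.35 p [466.3 264.5   4.8] F [-1.5 -1.5  6.6] M [-0.27  0.29  0.07] w 48.9 g 40.7
yaw err deg [ 0.08  0.09 -0.07]
units [-4.796 -7.151 -4.133]
```

Request:
{"api": "carry_out", "payload": {
  "commands": [
    [[0, 0, -0.3, 0, 0, 0], [0, 0, -0.8, 0, 0, 0], [0, 0, -0.8, 0, 0, 0], [0, 0, -0.8, 0, 0, 0], [0, 0, -0.6, 0, 0, 0], [-0.4, -0.6, -0.1, 0, 0, 0], [-0.4, -0.6, 0, 0, 0, 0], [-0.4, -0.6, 0, 0, 0, 0], [-0.4, -0.6, 0, 0, 0, 0], [-0.4, -0.6, 0, 0, 0, 0], [-0.4, -0.6, 0, 0, 0, 0], [-0.4, -0.6, 0, 0, 0, 0], [-0.4, -0.6, 0, 0, 0, 0], [-0.4, -0.6, 0, 0, 0, 0], [-0.4, -0.6, 0, 0, 0, 0], [-0.4, -0.6, 0, 0, 0, 0], [-0.4, -0.55, 0, 0, 0, 0], [0, 0, 0, 0, 0, 0], [0, 0, 0, 0, 0, 0]]
  ]
}}

```text
clock: 4.93
position: [0.6575, -0.0243, 0.1402]
ee_rot: [0.002, 1.0, -0.0, 0.0]
ft_force: [-0.2, 0.5, -0.5]
grip_width: 0.577
grasp_force: 42.3
```

```bash
python3 -c "
from h import *
st([.6575,-.022,.1])
for n in('top','side'):
    im=camera(n)[:,:,::-1].copy();cv2.imwrite(f'pics/{n}1.png',im)
T=cv2.imread('pics/top1.png')[130:230,215:345];S=cv2.imread('pics/side1.png')[110:230,245:375]
cv2.imwrite('pics/c2.png',cv2.convertScaleAbs(np.hstack([cv2.resize(T,(400,308),interpolation=2),cv2.resize(S,(400,369),interpolation=2)[:308]]),alpha=1.5))"
```

```text
t 4.93 p [657.5 -24.3 140.2] F [-0.2  0.5 -0.5] M [ 0.02  0.04 -0.01] w 49.0 g 42.3
yaw err deg [-0.04  0.03 -0.25]
units [0.    0.059 1.004]
```

View pics/c2.png

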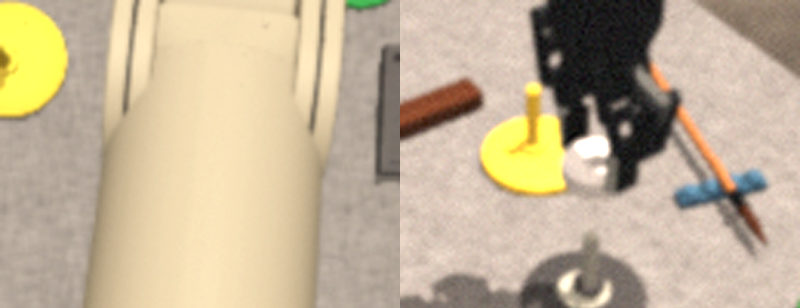

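The side crop shows the ring held level between the fingers at about (590,165), directly above the spindle tip at (592,240). The arm hides the top view. I'll descend and feel for the spindle.

Request:
{"api": "carry_out", "payload": {
  "commands": [
    [[0.01, 0.075, 0.3, 0, 0, 0], [0, 0, 0.4, 0, 0, 0], [0, 0, 0.3, 0, 0, 0], [0, 0, 0.2, 0, 0, 0], [0, 0, 0.1, 0, 0, 0], [0, 0, 0, 0, 0, 0], [0, 0, 0, 0, 0, 0]]
  ]
}}

```text
clock: 5.62
position: [0.6569, -0.0192, 0.0875]
ee_rot: [0.001, 1.0, 0.0, 0.0]
ft_force: [0.1, 0.2, 0.4]
grip_width: 0.578
grasp_force: 42.3
```

Request:
{"api": "carry_out", "payload": {
  "commands": [
    [[0, 0, 0.05, 0, 0, 0], [0, 0, 0.05, 0, 0, 0], [0, 0, 0.05, 0, 0, 0], [0, 0, 0, 0, 0, 0]]
  ]
}}

```text
clock: 5.95
position: [0.6569, -0.0197, 0.0812]
ee_rot: [0.001, 1.0, -0.0, 0.0]
ft_force: [0.3, -1.7, -1.8]
grip_width: 0.567
grasp_force: 42.2
```

```bash
python3 -c "
from h import *
st([.657,-.0213,.078])"
```

```text
t 5.95 p [656.9 -19.7  81.2] F [ 0.3 -1.7 -1.8] M [-0.31 -0.07 -0.  ] w 48.2 g 42.2
yaw err deg [-0.02  0.02 -0.1 ]
units [-0.004 -0.039  0.081]
```

Request:
{"api": "carry_out", "payload": {
  "commands": [
    [[0, -0.05, 0, 0, 0, 0], [0, 0, 0, 0, 0, 0], [0, 0, 0.05, 0, 0, 0], [0, 0, 0.05, 0, 0, 0], [0, 0, 0, 0, 0, 0], [0, 0, 0, 0, 0, 0]]
  ]
}}

```text
clock: 6.45
position: [0.6566, -0.0211, 0.077]
ee_rot: [0.001, 1.0, 0.0, -0.0]
ft_force: [-0.2, 0.3, -0.4]
grip_width: 0.579
grasp_force: 42.3
```

```bash
python3 -c "
from h import *
st([.657,-.0213,.078])"
```

```text
t 6.45 p [656.6 -21.1  77. ] F [-0.2  0.3 -0.4] M [ 0.05  0.   -0.  ] w 49.2 g 42.3
yaw err deg [ 0.01 -0.03 -0.07]
units [-0.011 -0.005 -0.025]
```

Request:
{"api": "carry_out", "payload": {
  "commands": [
    [[0, 0, 0.1, 0, 0, 0], [0, 0, 0.1, 0, 0, 0], [0, 0, 0.1, 0, 0, 0], [0, 0, 0.1, 0, 0, 0], [0, 0, 0, 0, 0, 0]]
  ]
}}

```text
clock: 6.87
position: [0.6561, -0.0212, 0.06]
ee_rot: [0.001, 1.0, -0.0, -0.001]
ft_force: [-1.0, -0.2, -1.0]
grip_width: 0.573
grasp_force: 42.3
```

Request:
{"api": "carry_out", "payload": {
  "commands": [
    [[0, 0, 0.1, 0, 0, 0], [0, 0, 0.1, 0, 0, 0], [0, 0, 0.1, 0, 0, 0], [0, 0, 0.1, 0, 0, 0], [0, 0, 0, 0, 0, 0]]
  ]
}}

```text
clock: 7.28
position: [0.6562, -0.0212, 0.0442]
ee_rot: [0.001, 1.0, -0.0, -0.001]
ft_force: [0.3, -0.2, -0.9]
grip_width: 0.57
grasp_force: 42.3
```

```bash
python3 -c "
from h import *
st([.657,-.0213,.025])
im=camera('side')[:,:,::-1].copy()
cv2.imwrite('pics/s2.png',cv2.convertScaleAbs(cv2.resize(im[130:240,245:375],(650,550),interpolation=2),alpha=1.5))"
```

```text
t 7.28 p [656.2 -21.2  44.2] F [ 0.3 -0.2 -0.9] M [-0.01  0.04  0.02] w 48.5 g 42.3
yaw err deg [-0.   -0.08 -0.07]
units [-0.022 -0.003  0.479]
```

View pics/s2.png

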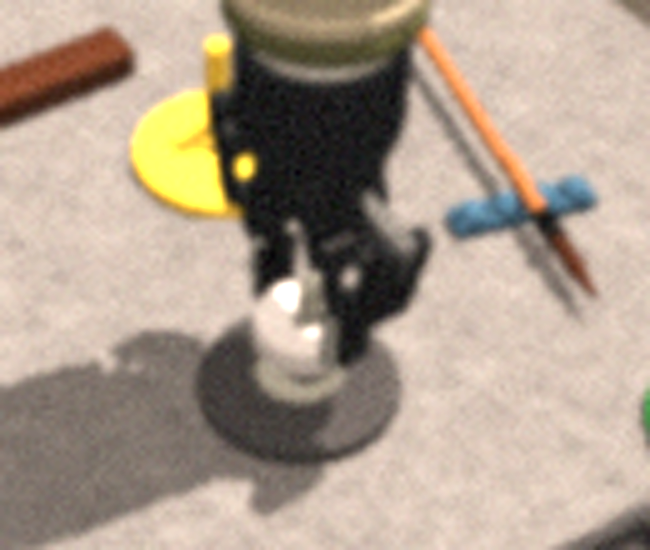

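The spindle stands up through the ring, so it's threaded. Now I'll press it down.

Request:
{"api": "carry_out", "payload": {
  "commands": [
    [[0, 0, 0.08, 0, 0, 0], [0, 0, 0.08, 0, 0, 0], [0, 0, 0.08, 0, 0, 0], [0, 0, 0.05, 0, 0, 0], [0, 0, 0, 0, 0, 0]]
  ]
}}

```text
clock: 7.75
position: [0.6567, -0.0212, 0.0334]
ee_rot: [0.001, 1.0, 0.0, -0.0]
ft_force: [-0.5, -0.3, -0.8]
grip_width: 0.572
grasp_force: 42.3
```

Request:
{"api": "carry_out", "payload": {
  "commands": [
    [[0, 0, 0.05, 0, 0, 0], [0, 0, 0.05, 0, 0, 0], [0, 0, 0, 0, 0, 0]]
  ]
}}

```text
clock: 8.0
position: [0.6569, -0.0213, 0.0301]
ee_rot: [0.001, 1.0, 0.0, 0.0]
ft_force: [-2.2, 0.5, 3.4]
grip_width: 0.58
grasp_force: 42.7
```

Request:
{"api": "carry_out", "payload": {
  "commands": [
    [[0, 0, 0.05, 0, 0, 0], [0, 0, 0.05, 0, 0, 0], [0, 0, 0, 0, 0, 0]]
  ]
}}

```text
clock: 8.25
position: [0.6569, -0.0213, 0.0261]
ee_rot: [0.001, 1.0, 0.0, 0.0]
ft_force: [-1.2, 0.6, 3.3]
grip_width: 0.574
grasp_force: 42.7
```

Request:
{"api": "carry_out", "payload": {
  "commands": [
    [[0, 0, 0.04, 0, 0, 0], [0, 0, 0.03, 0, 0, 0], [0, 0, 0, 0, 0, 0]]
  ]
}}

```text
clock: 8.5
position: [0.6571, -0.0213, 0.0246]
ee_rot: [0.001, 1.0, 0.0, 0.0]
ft_force: [-6.9, 0.2, 16.0]
grip_width: 0.575
grasp_force: 43.9
```

Request:
{"api": "carry_out", "payload": {
  "commands": [
    [[0, 0, 0.02, 0, 0, 0], [0, 0, 0, 0, 0, 0], [0, 0, 0, 0, 0, 0]]
  ]
}}

```text
clock: 8.75
position: [0.6572, -0.0213, 0.0245]
ee_rot: [0.001, 1.0, 0.0, 0.0]
ft_force: [-10.5, 0.9, 22.1]
grip_width: 0.568
grasp_force: 44.5
```

```bash
python3 -c "
from h import *
st()"
```

```text
t 8.75 p [657.2 -21.3  24.5] F [-10.5   0.9  22.1] M [0.19 2.22 0.04] w 48.3 g 44.5
yaw err deg [ 0.05  0.05 -0.09]
```

Request:
{"api": "carry_out", "payload": {
  "commands": [
    [[0, 0, -0.06, 0, 0, 0], [0, 0, 0, 0, 0, 0], [0, 0, 0, 0, 0, 0]]
  ]
}}

```text
clock: 9.0
position: [0.6571, -0.0212, 0.0248]
ee_rot: [0.001, 1.0, 0.0, 0.0]
ft_force: [-2.5, 0.6, 5.4]
grip_width: 0.576
grasp_force: 42.9
```

Request:
{"api": "carry_out", "payload": {
  "commands": [
    [[0, 0, 0, 0, 0, 0], [0, 0, 0, 0, 0, 0], [0, 0, 0, 0, 0, 0], [0, 0, 0, 0, 0, 0], [0, 0, 0, 0, 0, 0]]
  ],
  "hand": -1
}}

```text
clock: 9.42
position: [0.6566, -0.0212, 0.0242]
ee_rot: [0.001, 1.0, 0.0, -0.0]
ft_force: [-0.2, 0.0, -0.2]
grip_width: 0.997
grasp_force: 0.0
```

Request:
{"api": "carry_out", "payload": {
  "commands": [
    [[0, 0, -0.5, 0, 0, 0], [0, 0, -0.8, 0, 0, 0], [0, 0, -0.8, 0, 0, 0], [0, 0, -0.8, 0, 0, 0], [0, 0, -0.3, 0, 0, 0], [0.5, -0.45, 0, 0, 0, 0], [0.5, -0.45, 0, 0, 0, 0], [0.5, -0.45, 0, 0, 0, 0], [0.5, -0.45, 0, 0, 0, 0], [0.5, -0.45, 0, 0, 0, 0], [0.5, -0.45, 0, 0, 0, 0], [0.5, -0.45, 0, 0, 0, 0], [0.5, -0.45, 0, 0, 0, 0], [0.5, -0.45, 0, 0, 0, 0], [0, 0, 0, 0, 0, 0]]
  ]
}}

```text
clock: 10.67
position: [0.4728, -0.1873, 0.1524]
ee_rot: [0.004, 1.0, -0.0, -0.001]
ft_force: [0.3, -0.2, -1.1]
grip_width: 1.0
grasp_force: 0.0
```

```bash
python3 -c "
from h import *
st([.4754,-.1828,.003])
ims=[]
for n in('top','side'):
    im=camera(n)[:,:,::-1].copy();cv2.imwrite(f'pics/{n}3.png',im);ims.append(im)
print(proj('side',[.657,-.0213,.035]),proj('top',[.657,-.0213,.035]))
T=ims[0][140:210,240:320];S=ims[1][160:230,265:345]
cv2.imwrite('pics/c3.png',cv2.convertScaleAbs(np.hstack([cv2.resize(a,(400,350),interpolation=2) for a in(T,S)]),alpha=1.5))"
```

```text
t 10.67 p [ 472.8 -187.3  152.4] F [ 0.3 -0.2 -1.1] M [-0.07 -0.03 -0.02] w 85.0 g 0.0
yaw err deg [-0.02 -0.06 -0.44]
units [-0.069  0.113  3.734]
[305.98301056 198.65061979] [280.52580061 172.46226206]
```

View pics/c3.png

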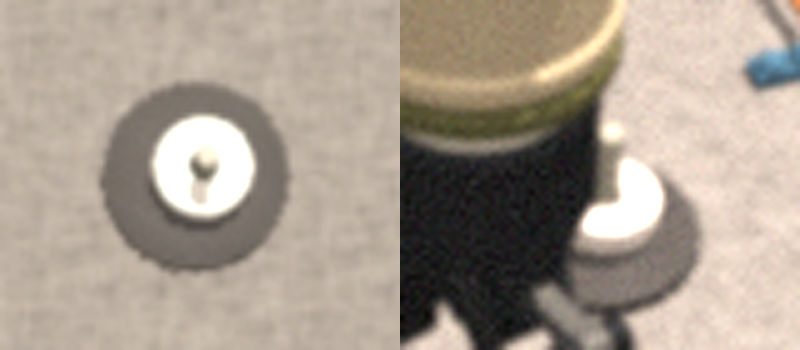

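The top view shows the large ring sitting around the spindle on the foot at (203,165) in the crop. The side view shows it level and low, so it's home. Next is the medium spacer.

Request:
{"api": "carry_out", "payload": {
  "commands": [
    [[0.02, 0, 0.7, 0, 0, 0], [0, 0, 0.8, 0, 0, 0], [0, 0, 0.8, 0, 0, 0], [0, 0, 0.5, 0, 0, 0], [0, 0, 0, 0, 0, 0], [0, 0, 0, 0, 0, 0]]
  ]
}}

```text
clock: 11.27
position: [0.4757, -0.1823, 0.04]
ee_rot: [0.0, 1.0, 0.0, -0.001]
ft_force: [1.0, 0.3, -0.2]
grip_width: 1.0
grasp_force: 0.0
```

```bash
python3 -c "
from h import *
st([.4754,-.1828,.008])"
```

```text
t 11.27 p [ 475.7 -182.3   40. ] F [ 1.   0.3 -0.2] M [-0.05  0.03 -0.02] w 85.0 g 0.0
yaw err deg [ 0.01 -0.12 -0.02]
units [ 0.006 -0.012  0.8  ]
```

Request:
{"api": "carry_out", "payload": {
  "commands": [
    [[0, 0, 0.5, 0, 0, 0], [0, 0, 0.3, 0, 0, 0], [0, 0, 0, 0, 0, 0]]
  ]
}}

```text
clock: 11.52
position: [0.4754, -0.1824, 0.0076]
ee_rot: [0.0, 1.0, 0.0, -0.001]
ft_force: [-1.1, 1.0, 0.1]
grip_width: 1.0
grasp_force: 0.0
```

Request:
{"api": "carry_out", "payload": {
  "commands": [
    [[0, 0, 0, 0, 0, 0], [0, 0, 0, 0, 0, 0], [0, 0, 0, 0, 0, 0], [0, 0, 0, 0, 0, 0], [0, 0, 0, 0, 0, 0], [0, 0, 0, 0, 0, 0], [0, 0, 0, 0, 0, 0], [0, 0, 0, 0, 0, 0], [0, 0, 0, 0, 0, 0], [0, 0, 0, 0, 0, 0]]
  ],
  "hand": 1,
  "force": 40
}}

```text
clock: 12.35
position: [0.4764, -0.1831, 0.0098]
ee_rot: [0.001, 1.0, 0.0, 0.001]
ft_force: [-3.0, 1.4, 11.9]
grip_width: 0.457
grasp_force: 38.7
```

```bash
python3 -c "
from h import *
st([.6570,-.0213,.14])"
```

```text
t 12.35 p [ 476.4 -183.1    9.8] F [-3.   1.4 11.9] M [0.33 0.76 0.04] w 38.9 g 38.7
yaw err deg [ 0.02  0.09 -0.09]
units [-4.513  4.054 -3.246]
```

Request:
{"api": "carry_out", "payload": {
  "commands": [
    [[0, 0, -0.3, 0, 0, 0], [0, 0, -0.7, 0, 0, 0], [0, 0, -0.8, 0, 0, 0], [0, 0, -0.8, 0, 0, 0], [0, 0, -0.7, 0, 0, 0], [-0.53, 0.43, 0, 0, 0, 0], [-0.5, 0.45, 0, 0, 0, 0], [-0.5, 0.45, 0, 0, 0, 0], [-0.5, 0.45, 0, 0, 0, 0], [-0.5, 0.45, 0, 0, 0, 0], [-0.5, 0.45, 0, 0, 0, 0], [-0.5, 0.45, 0, 0, 0, 0], [-0.5, 0.45, 0, 0, 0, 0], [-0.5, 0.45, 0, 0, 0, 0], [0, 0, 0, 0, 0, 0], [0, 0, 0, 0, 0, 0], [0, 0, 0, 0, 0, 0]]
  ]
}}

```text
clock: 13.77
position: [0.6569, -0.0227, 0.1411]
ee_rot: [0.001, 1.0, -0.0, 0.0]
ft_force: [0.5, -0.7, 0.3]
grip_width: 0.454
grasp_force: 40.3
```

```bash
python3 -c "
from h import *
st([.6568,-.0213,.094])"
```

```text
t 13.77 p [656.9 -22.7 141.1] F [ 0.5 -0.7  0.3] M [-0.06  0.    0.04] w 38.6 g 40.3
yaw err deg [-0.04  0.   -0.11]
units [0.002 0.037 1.176]
```

Request:
{"api": "carry_out", "payload": {
  "commands": [
    [[0, 0.0, 0.4, 0, 0, 0], [0, 0, 0.4, 0, 0, 0], [0, 0, 0.3, 0, 0, 0], [0, 0, 0.05, 0, 0, 0], [0, 0, 0, 0, 0, 0], [0, 0, 0, 0, 0, 0], [0, 0, 0, 0, 0, 0]]
  ]
}}

```text
clock: 14.35
position: [0.6577, -0.0223, 0.0957]
ee_rot: [0.001, 1.0, 0.0, 0.001]
ft_force: [0.7, -0.4, -0.0]
grip_width: 0.454
grasp_force: 40.3
```

```bash
python3 -c "
from h import *
st([.6568,-.0213,.084])"
```

```text
t 14.35 p [657.7 -22.3  95.7] F [ 0.7 -0.4 -0. ] M [ 0.06  0.03 -0.  ] w 38.6 g 40.3
yaw err deg [ 0.    0.09 -0.09]
units [0.022 0.025 0.291]
```

Request:
{"api": "carry_out", "payload": {
  "commands": [
    [[0.02, 0.025, 0.05, 0, 0, 0], [0, 0, 0.05, 0, 0, 0], [0, 0, 0.05, 0, 0, 0], [0, 0, 0.05, 0, 0, 0], [0, 0, 0.05, 0, 0, 0], [0, 0, 0.05, 0, 0, 0], [0, 0, 0, 0, 0, 0]]
  ]
}}

```text
clock: 14.93
position: [0.6561, -0.021, 0.0819]
ee_rot: [0.001, 1.0, 0.0, -0.0]
ft_force: [-0.5, 0.2, 0.5]
grip_width: 0.456
grasp_force: 40.3
```

Request:
{"api": "carry_out", "payload": {
  "commands": [
    [[0, 0, 0.05, 0, 0, 0], [0, 0, 0.05, 0, 0, 0], [0, 0, 0.05, 0, 0, 0], [0, 0, 0, 0, 0, 0]]
  ]
}}

```text
clock: 15.27
position: [0.6561, -0.021, 0.0759]
ee_rot: [0.001, 1.0, 0.0, -0.0]
ft_force: [-1.2, 0.5, -0.8]
grip_width: 0.454
grasp_force: 40.3
```

```bash
python3 -c "
from h import *
st([.6568,-.0213,.084])"
```

```text
t 15.27 p [656.1 -21.   75.9] F [-1.2  0.5 -0.8] M [ 0.01 -0.03 -0.05] w 38.6 g 40.3
yaw err deg [ 0.   -0.04 -0.07]
units [-0.018 -0.007 -0.202]
```

Request:
{"api": "carry_out", "payload": {
  "commands": [
    [[-0.01, 0, 0.08, 0, 0, 0], [0, 0, 0.08, 0, 0, 0], [0, 0, 0.08, 0, 0, 0], [0, 0, 0.08, 0, 0, 0], [0, 0, 0.08, 0, 0, 0], [0, 0, 0, 0, 0, 0]]
  ]
}}

```text
clock: 15.77
position: [0.6563, -0.021, 0.0595]
ee_rot: [0.001, 1.0, -0.0, -0.001]
ft_force: [-0.4, -0.6, -0.5]
grip_width: 0.453
grasp_force: 40.3
```

Request:
{"api": "carry_out", "payload": {
  "commands": [
    [[0, 0, 0.08, 0, 0, 0], [0, 0, 0.08, 0, 0, 0], [0, 0, 0.05, 0, 0, 0], [0, 0, 0.05, 0, 0, 0], [0, 0, 0, 0, 0, 0]]
  ]
}}

```text
clock: 16.18
position: [0.6565, -0.021, 0.0496]
ee_rot: [0.001, 1.0, 0.0, -0.0]
ft_force: [0.5, 0.4, -0.7]
grip_width: 0.456
grasp_force: 40.3
```

Request:
{"api": "carry_out", "payload": {
  "commands": [
    [[0, 0, 0.05, 0, 0, 0], [0, 0, 0.05, 0, 0, 0], [0, 0, 0, 0, 0, 0]]
  ]
}}

```text
clock: 16.43
position: [0.6566, -0.021, 0.0457]
ee_rot: [0.001, 1.0, 0.0, -0.0]
ft_force: [-0.4, 0.5, -1.2]
grip_width: 0.452
grasp_force: 40.3
```

Request:
{"api": "carry_out", "payload": {
  "commands": [
    [[0, 0, 0.04, 0, 0, 0], [0, 0, 0.03, 0, 0, 0], [0, 0, 0, 0, 0, 0]]
  ]
}}

```text
clock: 16.68
position: [0.6574, -0.0211, 0.0449]
ee_rot: [0.001, 1.0, 0.0, 0.001]
ft_force: [-4.3, 1.0, 10.7]
grip_width: 0.454
grasp_force: 41.8
```

Request:
{"api": "carry_out", "payload": {
  "commands": [
    [[0, 0, 0.03, 0, 0, 0], [0, 0, 0, 0, 0, 0], [0, 0, -0.06, 0, 0, 0], [0, 0, 0, 0, 0, 0], [0, 0, 0, 0, 0, 0]]
  ]
}}

```text
clock: 17.1
position: [0.6572, -0.021, 0.045]
ee_rot: [0.001, 1.0, 0.0, 0.001]
ft_force: [-0.5, -0.7, 5.5]
grip_width: 0.455
grasp_force: 41.1
```

Request:
{"api": "carry_out", "payload": {
  "commands": [
    [[0, 0, 0, 0, 0, 0], [0, 0, 0, 0, 0, 0], [0, 0, 0, 0, 0, 0], [0, 0, 0, 0, 0, 0], [0, 0, 0, 0, 0, 0]]
  ],
  "hand": -1
}}

```text
clock: 17.52
position: [0.6566, -0.021, 0.0442]
ee_rot: [0.001, 1.0, 0.0, -0.0]
ft_force: [0.4, -0.3, -0.5]
grip_width: 0.998
grasp_force: 0.0
```

Request:
{"api": "carry_out", "payload": {
  "commands": [
    [[0, 0, -0.5, 0, 0, 0], [0, 0, -0.8, 0, 0, 0], [0, 0, -0.8, 0, 0, 0], [0, 0, -0.6, 0, 0, 0], [0.47, -0.02, 0, 0, 0, 0], [0.47, -0.02, 0, 0, 0, 0], [0.47, -0.02, 0, 0, 0, 0], [0.47, -0.02, 0, 0, 0, 0], [0.47, -0.02, 0, 0, 0, 0], [0.47, -0.02, 0, 0, 0, 0], [0.47, -0.02, 0, 0, 0, 0], [0.47, -0.02, 0, 0, 0, 0], [0.47, -0.02, 0, 0, 0, 0], [0.47, -0.02, 0, 0, 0, 0], [0.47, -0.02, 0, 0, 0, 0], [0.47, -0.02, 0, 0, 0, 0], [0, 0, 0, 0, 0, 0], [0, 0, 0, 0, 0, 0]]
  ]
}}

```text
clock: 19.02
position: [0.4309, -0.0303, 0.1528]
ee_rot: [0.001, 1.0, 0.0, 0.0]
ft_force: [0.3, -0.4, 0.2]
grip_width: 0.998
grasp_force: 0.0
```

```bash
python3 -c "
from h import *
st([.4317,-.0300,.008])
im=camera('top')[:,:,::-1].copy();cv2.imwrite('pics/top4.png',im)
"
```

```text
t 19.02 p [430.9 -30.3 152.8] F [ 0.3 -0.4  0.2] M [-0.01  0.01  0.04] w 84.8 g 0.0
yaw err deg [ 0.05  0.05 -0.08]
units [-0.015  0.004  3.62 ]
```

Request:
{"api": "carry_out", "payload": {
  "commands": [
    [[-0.015, 0, 0.8, 0, 0, 0], [0, 0, 0.8, 0, 0, 0], [0, 0, 0.8, 0, 0, 0], [0, 0, 0.7, 0, 0, 0], [0, 0, 0.5, 0, 0, 0], [0, 0, 0, 0, 0, 0], [0, 0, 0, 0, 0, 0]]
  ]
}}

```text
clock: 19.65
position: [0.4317, -0.0307, 0.0081]
ee_rot: [0.001, 1.0, -0.001, -0.001]
ft_force: [0.4, -0.5, 0.4]
grip_width: 1.001
grasp_force: 0.0
```

Request:
{"api": "carry_out", "payload": {
  "commands": [
    [[0, 0, 0, 0, 0, 0], [0, 0, 0, 0, 0, 0], [0, 0, 0, 0, 0, 0], [0, 0, 0, 0, 0, 0], [0, 0, 0, 0, 0, 0], [0, 0, 0, 0, 0, 0], [0, 0, 0, 0, 0, 0], [0, 0, 0, 0, 0, 0], [0, 0, 0, 0, 0, 0], [0, 0, 0, 0, 0, 0], [0, 0, 0, 0, 0, 0], [0, 0, 0, 0, 0, 0]]
  ],
  "hand": 1,
  "force": 40
}}

```text
clock: 20.65
position: [0.4325, -0.0302, 0.0096]
ee_rot: [0.001, 1.0, 0.0, 0.001]
ft_force: [-3.5, 0.2, 11.7]
grip_width: 0.346
grasp_force: 38.5
```

```bash
python3 -c "
from h import *
st([.6566,-.0212,.14])
"
```

```text
t 20.65 p [432.5 -30.2   9.6] F [-3.5  0.2 11.7] M [-0.    0.69  0.01] w 29.4 g 38.5
yaw err deg [ 0.04  0.08 -0.09]
units [-5.608  0.236 -3.253]
```

Request:
{"api": "carry_out", "payload": {
  "commands": [
    [[0, 0, -0.3, 0, 0, 0], [0, 0, -0.7, 0, 0, 0], [0, 0, -0.8, 0, 0, 0], [0, 0, -0.8, 0, 0, 0], [0, 0, -0.7, 0, 0, 0], [-0.47, 0.02, 0, 0, 0, 0], [-0.47, 0.02, 0, 0, 0, 0], [-0.47, 0.02, 0, 0, 0, 0], [-0.47, 0.02, 0, 0, 0, 0], [-0.47, 0.02, 0, 0, 0, 0], [-0.47, 0.02, 0, 0, 0, 0], [-0.47, 0.02, 0, 0, 0, 0], [-0.47, 0.02, 0, 0, 0, 0], [-0.47, 0.02, 0, 0, 0, 0], [-0.47, 0.02, 0, 0, 0, 0], [-0.47, 0.02, 0, 0, 0, 0], [-0.46, 0.01, 0, 0, 0, 0], [0, 0, 0, 0, 0, 0], [0, 0, 0, 0, 0, 0], [0, 0, 0, 0, 0, 0]]
  ]
}}

```text
clock: 22.32
position: [0.6564, -0.0217, 0.1404]
ee_rot: [0.001, 1.0, -0.0, -0.0]
ft_force: [-0.6, -0.2, 0.6]
grip_width: 0.339
grasp_force: 39.6
```

Request:
{"api": "carry_out", "payload": {
  "commands": [
    [[0, 0, 0.4, 0, 0, 0], [0, 0, 0.4, 0, 0, 0], [0, 0, 0.3, 0, 0, 0], [0, 0, 0, 0, 0, 0], [0, 0, 0, 0, 0, 0], [0, 0, 0, 0, 0, 0]]
  ]
}}

```text
clock: 22.82
position: [0.6572, -0.0215, 0.0975]
ee_rot: [0.001, 1.0, 0.0, 0.001]
ft_force: [0.6, 0.2, 0.1]
grip_width: 0.346
grasp_force: 39.5
```

```bash
python3 -c "
from h import *
st([.6566,-.0212,.082])
"
```

```text
t 22.82 p [657.2 -21.5  97.5] F [0.6 0.2 0.1] M [-0.   -0.03  0.01] w 29.4 g 39.5
yaw err deg [ 0.01  0.06 -0.08]
units [0.016 0.008 0.387]
```

Request:
{"api": "carry_out", "payload": {
  "commands": [
    [[0.01, 0.01, 0.08, 0, 0, 0], [0, 0, 0.08, 0, 0, 0], [0, 0, 0.05, 0, 0, 0], [0, 0, 0.05, 0, 0, 0], [0, 0, 0.05, 0, 0, 0], [0, 0, 0.05, 0, 0, 0], [0, 0, 0, 0, 0, 0]]
  ]
}}

```text
clock: 23.4
position: [0.6563, -0.021, 0.0815]
ee_rot: [0.001, 1.0, 0.0, -0.0]
ft_force: [0.6, -0.4, 0.7]
grip_width: 0.339
grasp_force: 39.5
```

Request:
{"api": "carry_out", "payload": {
  "commands": [
    [[0, 0, 0.05, 0, 0, 0], [0, 0, 0.05, 0, 0, 0], [0, 0, 0.05, 0, 0, 0], [0, 0, 0, 0, 0, 0]]
  ]
}}

```text
clock: 23.73
position: [0.6563, -0.021, 0.0756]
ee_rot: [0.001, 1.0, 0.0, -0.0]
ft_force: [-0.5, 0.6, -0.9]
grip_width: 0.34
grasp_force: 39.5
```

Request:
{"api": "carry_out", "payload": {
  "commands": [
    [[0, 0, 0.05, 0, 0, 0], [0, 0, 0.05, 0, 0, 0], [0, 0, 0.05, 0, 0, 0], [0, 0, 0, 0, 0, 0]]
  ]
}}

```text
clock: 24.07
position: [0.6563, -0.021, 0.0695]
ee_rot: [0.001, 1.0, 0.0, -0.0]
ft_force: [-0.6, -0.1, -0.4]
grip_width: 0.343
grasp_force: 39.5
```

```bash
python3 -c "
from h import *
st([.6566,-.0212,.0596])
"
```

```text
t 24.07 p [656.3 -21.   69.5] F [-0.6 -0.1 -0.4] M [-0.02  0.02 -0.  ] w 29.2 g 39.5
yaw err deg [ 0.   -0.04 -0.07]
units [-0.008 -0.004  0.248]
```

Request:
{"api": "carry_out", "payload": {
  "commands": [
    [[0, 0, 0.05, 0, 0, 0], [0, 0, 0.05, 0, 0, 0], [0, 0, 0.05, 0, 0, 0], [0, 0, 0.05, 0, 0, 0], [0, 0, 0, 0, 0, 0]]
  ]
}}

```text
clock: 24.48
position: [0.6563, -0.021, 0.0615]
ee_rot: [0.001, 1.0, 0.0, -0.0]
ft_force: [-0.2, 0.0, -0.0]
grip_width: 0.341
grasp_force: 39.5
```

Request:
{"api": "carry_out", "payload": {
  "commands": [
    [[0, 0, 0.05, 0, 0, 0], [0, 0, 0.05, 0, 0, 0], [0, 0, 0, 0, 0, 0]]
  ]
}}

```text
clock: 24.73
position: [0.6576, -0.021, 0.0597]
ee_rot: [0.001, 1.0, 0.0, 0.001]
ft_force: [-2.7, 0.2, 9.9]
grip_width: 0.343
grasp_force: 40.7
```

Request:
{"api": "carry_out", "payload": {
  "commands": [
    [[0, 0, 0.03, 0, 0, 0], [0, 0, 0.01, 0, 0, 0], [0, 0, 0, 0, 0, 0]]
  ]
}}

```text
clock: 24.98
position: [0.6583, -0.021, 0.0595]
ee_rot: [0.001, 1.0, 0.0, 0.002]
ft_force: [-5.1, 0.7, 19.5]
grip_width: 0.338
grasp_force: 41.7
```

Request:
{"api": "carry_out", "payload": {
  "commands": [
    [[0, 0, -0.06, 0, 0, 0], [0, 0, 0, 0, 0, 0], [0, 0, 0, 0, 0, 0]]
  ]
}}

```text
clock: 25.23
position: [0.6573, -0.0211, 0.0597]
ee_rot: [0.001, 1.0, 0.0, 0.001]
ft_force: [-0.6, 0.4, 8.0]
grip_width: 0.342
grasp_force: 40.4
```

Request:
{"api": "carry_out", "payload": {
  "commands": [
    [[0, 0, 0, 0, 0, 0], [0, 0, 0, 0, 0, 0], [0, 0, 0, 0, 0, 0], [0, 0, 0, 0, 0, 0], [0, 0, 0, 0, 0, 0], [0, 0, 0, 0, 0, 0]]
  ],
  "hand": -1
}}

```text
clock: 25.73
position: [0.6565, -0.0211, 0.0587]
ee_rot: [0.001, 1.0, 0.0, -0.0]
ft_force: [1.0, 0.7, -0.7]
grip_width: 1.001
grasp_force: 0.0
```

Request:
{"api": "carry_out", "payload": {
  "commands": [
    [[0, 0, -0.5, 0, 0, 0], [0, 0, -0.8, 0, 0, 0], [0, 0, -0.8, 0, 0, 0], [0, 0, -0.8, 0, 0, 0], [0.4, 0.5, 0, 0, 0, 0], [0.4, 0.5, 0, 0, 0, 0], [0.4, 0.5, 0, 0, 0, 0], [0.4, 0.5, 0, 0, 0, 0], [0.4, 0.5, 0, 0, 0, 0], [0.4, 0.5, 0, 0, 0, 0], [0.4, 0.5, 0, 0, 0, 0], [0.4, 0.5, 0, 0, 0, 0], [0.4, 0.5, 0, 0, 0, 0], [0.4, 0.5, 0, 0, 0, 0], [0.4, 0.5, 0, 0, 0, 0], [0.2, 0.5, 0, 0, 0, 0], [0, 0, 0, 0, 0, 0], [0, 0, 0, 0, 0, 0]]
  ]
}}

```text
clock: 27.23
position: [0.4724, 0.2203, 0.175]
ee_rot: [-0.001, 1.0, 0.0, 0.0]
ft_force: [0.7, -0.2, 0.1]
grip_width: 1.001
grasp_force: 0.0
```

```bash
python3 -c "
from h import *
st()
ims=[]
for n in('top','side'):
    im=camera(n)[:,:,::-1].copy();cv2.imwrite(f'pics/{n}5.png',im);ims.append(im)
for z in(.02,.035,.05,.065,.078): print(z,proj('side',[.657,-.0213,z]))
T=ims[0][140:210,240:320];S=ims[1][160:230,265:345]
cv2.imwrite('pics/c5.png',cv2.convertScaleAbs(np.hstack([cv2.resize(a,(400,350),interpolation=2) for a in(T,S)]),alpha=1.2))"
```

```text
t 27.23 p [472.4 220.3 175. ] F [ 0.7 -0.2  0.1] M [-0.05 -0.02  0.  ] w 85.1 g 0.0
yaw err deg [0.02 0.01 0.07]
0.02 [305.74303624 203.00852849]
0.035 [305.98301056 198.65061979]
0.05 [306.22836966 194.19492423]
0.065 [306.47929682 189.63811311]
0.078 [306.70141894 185.60439869]
```

View pics/c5.png

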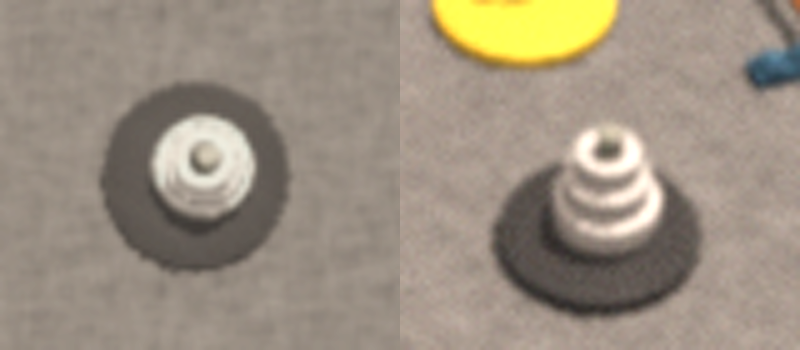

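The top view shows three concentric rings at (205,155) with the spindle through them. The side view shows a level, graded stack whose top rim is at the expected row for z = 65 mm. The contact heights of 20, 35 and 50 mm agree with everything being home.

```bash
python3 -c "
from workcell import *
print(hand_in())"
```

```text
the job is handed in; nothing more can be done
None
```

I threaded the three spacers onto the spindle in order (large, medium, small), pressed the stack home on the foot with the seat collar down, let go and handed the job in at about 27 s. The highest force I read while pressing was about 22 N.

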